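# Take a hardness reading on a block in a tilting vise

### The arm

A 6-joint arm with a two-finger parallel gripper is mounted at the origin on the work surface. World frame = base frame: x ahead of the robot, y to its left, z up, the work surface at z = 0. Lengths are in mm, angles in degrees, forces in N, time in s.
With the tool pointing down it reaches from about 350 to 725 mm from the base axis. Payload 4.3 kg.
Tool frame: the origin (TCP) lies at the very end of the fingers, on their centre line; the grasp point (between the pads) lies 19 mm behind it; z points along the fingers, y is the line along which they close (so a half turn about z gives the same grasp; the last joint's range is limited). The gripper opens to 85 mm and grips with 20 to 120 N. Pads are 22 mm wide; open, the fingers measure 114 mm over their backs; the gripper's body (76 mm by 85 mm) begins 54 mm behind the grasp point. The pads swing forward as they close: fully open they stand 13 mm farther back than shut.
Start: joints at [-77.366, 21.618, 4.641, 73.018, 0, 83.68], TCP at [186.772, -543.86, 231.329] pointing down, gripper open.
Joint ranges: [-156.06, 156.06], [-48.1, 94.91], [-58.44, 69.94], [-101.28, 121.22], [-78.64, 73.56], [-180, 180]. Speed limits (degrees/s): [147.25, 147.25, 180, 180, 180, 180].

### API

Orientations are given as a 3x3 rotation matrix whose columns are the frame's x, y, z axes.
In Python, from workcell import env gives the robot as it stands.
- The arm moves only by the shell command python3 inch.py [OPENING] [FORCE], which reads ROWS from standard input. ROWS is one flat JSON list of numbers that holds 1 to 10 rows one after another, with no inner brackets; each row has 6 numbers: dx, dy, dz in m, then a rotation vector rx, ry, rz in units of 10 degrees; each row is the pose to reach, as a shift and turn from the pose commanded when the command began, along the tool's axes at that moment; what a row does not reach only later rows make up. A row lasts 1/12 s, in which the tool goes at most 41.7 mm and 7.16 degrees, less where a joint would pass 70% of its speed; a pose out of reach is approached as far as the arm can. OPENING is the opening from 0.0 (shut) to 1.0 (fully open), set as the command begins (- or left out keeps the last). The fingers move at their own pace and stop on an object; FORCE is the grip in N (left out, the last holds). Time passes only in rows, so rows that do not move let the fingers close. It prints the time, the measured TCP pose, the force, the opening and the grip force at its end. Input that does not fit is refused with a message, and nothing moves.
- env.read_state(): the state, without advancing time (a new reading comes with each control period).
- env.read_camera(name): name is "side" or "top" or "wrist"; returns the picture (384x512x3 uint8, blue, green, red); there is no depth.
- env.camera_info(name): a dict with "camera_matrix" (3x3 intrinsics, pixels), "xyz" and "rotation" of the camera in the world. Camera axes: x right, y down, z forward; pixel columns grow to the right and rows downward; lengths in mm; the calibration is good to about 2 mm. A picture is of the moment at which its call begins: read the wrist's pose just before it. camera_info takes no time and is no camera call; for the wrist camera it gives the pose at the moment of the call.
- env.finish_job(): hands the job in; it is judged then, once.
The state is a dict: "t": time; "joints": joint angles; "joint_velocities": joint speeds; "effort": joint torques, N m; "eef_pos": TCP position; "tcp_rot": TCP orientation; "ft_force": force on the tool from outside, world axes, zero at the start; "torque": the same for the moment, N m; "opening": opening from 0.0 (shut) to 1.0 (fully open); "grip_force": force on a finger pad.
Only numpy, scipy, OpenCV 4.12 (cv2) and the standard library are available. Lean on these libraries where they do the work, as an engineer would, in place of code of your own. Each camera call takes 0.05 s, during which the arm holds its last target. There are 200 camera calls.

### The job

Take the hand-held hardness probe out of its stand and first take a check reading on the plain steel reference disc: set its spring tip upright on the disc, away from the rim, press gently until the tip is about half in, and hold it there for a second. Then do the same inside the black ring on the block clamped in the tilting vise, with the probe square to the sloping face, and finish there, still holding the probe on the ring with its tip about half in. Never push the tip fully in, do not shift the disc or the vise's tilt, and leave the other things where they are.

Things in the scene. Friction and masses are not known exactly. Their poses are not given: they have to be found in the camera images.
- probe: black round hand probe, about 0.2 kg, upright in its stand. Origin on its axis at the end of the spring tip when fully out (10 mm above the table in the stand); z along the axis to the handle. Heights in mm: steel tip pin 6 dia 0-20, nose 12 dia 20-32, steel barrel 20 dia 32-56, collar 34 dia 56-62 (rests on the stand), round handle 24 dia 62-140
- probe_grip (a point): point on the probe's axis in the handle, 100 mm above the probe's origin; a good place to grip, from above
- tip (a point): the very end of the probe's spring tip, on the axis; it moves with the tip
- probe_pin (a joint): how far the spring tip is pushed in, in m: 0 fully out, 0.010 fully in, half in 0.005. The spring gives 0.7 N at first touch and 0.7 N more per mm, so about 4 N half in
- stand: fixed grey block 78 x 78 mm, 66 mm high, with an upright through hole of 26 mm in the middle, in which the probe stands; lift it straight up by at least 65 mm to clear. Origin at the centre of the underside
- disc: reference disc: plain bright steel disc, 60 mm dia, 16 mm thick, 0.36 kg, loose, lying flat on the table. Origin at the centre of the underside
- disc_top (a point): centre of the disc's top face, 16 mm above the table
- vise: small tilting vise, fixed to the table: base 110 x 92 x 14 mm, two side cheeks up to 74 mm, tilt axis (its y) 60 mm above the table; at yaw 0 its front (-x) faces the robot. The tilting head, 96 x 66 mm, holds an aluminium block 46 x 58 mm standing 14 mm above the jaws. Origin at the centre of the underside
- vise_tilt (a joint): tilt of the vise head in rad, 0 level; it grows as the front (-x) side of the head goes down, so the block's top face slopes down to the vise's front. Stiff with friction (12 N m): stays as it is set
- ring (a point): centre of the thin black ring (18 mm inside, 22 mm outside) drawn on the top face of the clamped block, 44 mm from the tilt axis; z is square to the face, outward; x, y lie in the face. It is 4 mm towards the front and 10 mm to the left (+y of the vise) of the face's middle
- tnut: dark steel T-nut, 28 x 28 x 20 mm high; bystander, origin at its underside
- collet: small tapered steel collet, 28 mm across, 32 mm high; bystander, origin at its underside
- blank: plain unmarked aluminium block 40 x 70 x 30 mm lying on the table; bystander (not the one in the vise)
- jaw: dark stepped chuck jaw 40 x 80 x 44 mm; bystander
- spacer: flat steel spacer ring, 68 mm outside, 40 mm hole, 14 mm high; bystander
- wrench: open-ended wrench lying flat; bystander
- brush: bench brush lying flat; bystander

How it is judged:
By the outcome, as a careful person would: the job done as asked, in the order asked, and still so for the second after the job is handed in, while the arm keeps its last pose, push and grip.
It also fails if it takes over 54 s, if anything falls off the work surface, if the arm or the gripper's body presses on something with over 40 N, if the wrist force passes 120 N, or if a joint passes its speed limit or range.

## Working session

There is one attempt and no reset: what is moved stays moved. The work goes in short steps, Python scripts to look and compute and a shell command to move; the robot and the scene stay as the last step left them, time stands still between calls to the robot, and variables do not carry over. Pictures are saved under pics/ and viewed, at most 10 in all, crops included, and the job is handed in when it is done.

```bash
ls; mkdir -p pics
python3 - <<'E'
from workcell import env
import cv2,numpy as np
for n in("top","side"):
    cv2.imwrite(f"pics/{n}0.png",env.read_camera(n))
for n in("top","side","wrist"):
    c=env.camera_info(n);print(n,np.round(c["camera_matrix"],1).tolist(),np.round(c["xyz"],1),np.round(c["rotation"],3).tolist())
s=env.read_state();print(s["t"],s["tcp_rot"],s["ft_force"])
E
```

```text
inch.py
pics
workcell.py
top [[498.4, 0.0, 258.8], [0.0, 498.4, 194.5], [0.0, 0.0, 1.0]] [ 300.9   -8.7 1590.1] [[-0.001, -0.985, 0.172], [-1.0, 0.003, 0.011], [-0.011, -0.172, -0.985]]
side [[442.8, 0.0, 254.2], [0.0, 442.8, 196.6], [0.0, 0.0, 1.0]] [-137.1  751.7  673. ] [[-0.756, -0.307, 0.578], [-0.654, 0.372, -0.659], [-0.012, -0.876, -0.482]]
wrist [[322.0, 0.0, 258.2], [0.0, 322.0, 192.4], [0.0, 0.0, 1.0]] [ 266.9 -514.3  372.6] [[0.325, -0.893, -0.311], [-0.946, -0.308, -0.105], [-0.002, 0.328, -0.945]]
0.1 [[ 9.45772512e-01  3.24829441e-01 -4.35991374e-04]
 [ 3.24829689e-01 -9.45770824e-01  1.79507902e-03]
 [ 1.70746592e-04 -1.83935933e-03 -9.99998294e-01]] [ 0.21459848 -0.27004746 -0.91373915]
```

View pics/top0.png

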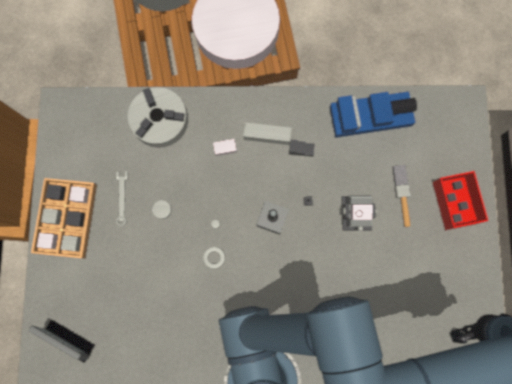

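View pics/side0.png

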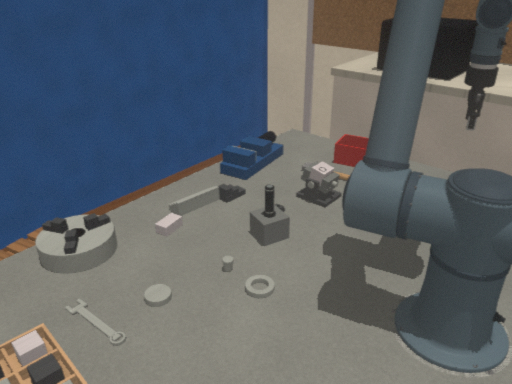

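The top view shows the disc at (161,209), the stand and probe at (270,218), and the vise at (358,212). The collet is at (215,224), the spacer at (214,258) and the T-nut at (308,201). The side view agrees with this: probe at (269,200), disc at (158,295), vise at (320,180).

```bash
cat > h.py <<'E'
from workcell import env
import cv2,numpy as np
from scipy.spatial.transform import Rotation as R
def onplane(c,uv,z):
    d=c["rotation"]@np.linalg.inv(c["camera_matrix"])@[uv[0],uv[1],1]
    o=np.array(c["xyz"]);return o+d*(z-o[2])/d[2]
def cross(c1,u1,c2,u2):
    r=[]
    for c,u in((c1,u1),(c2,u2)):
        d=c["rotation"]@np.linalg.inv(c["camera_matrix"])@[u[0],u[1],1];r.append((np.array(c["xyz"]),d/np.linalg.norm(d)))
    (a,d),(b,e)=r
    s=np.linalg.lstsq(np.c_[d,-e],b-a,rcond=None)[0];p,q=a+s[0]*d,b+s[1]*e
    return (p+q)/2,np.linalg.norm(p-q)
def proj(c,p):
    q=np.asarray(c["camera_matrix"])@np.asarray(c["rotation"]).T@(np.asarray(p)-c["xyz"]);return q[:2]/q[2]
def down(yaw): # tool down, tool x at given yaw
    a=np.radians(yaw);return np.array([[np.cos(a),np.sin(a),0],[np.sin(a),-np.cos(a),0],[0,0,-1]])
def delta(pos,rot,s=None):
    s=s or env.read_state();T=np.array(s["tcp_rot"])
    return np.round(T.T@(np.array(pos)-s["eef_pos"]),1),np.round(R.from_matrix(T.T@rot).as_rotvec(degrees=True),2)
E
python3 - <<'E'
from h import *
t=env.camera_info("top");s=env.camera_info("side")
for n,u,z in(("disc",(161,209),16),("stand",(270,219),66),("probetop",(273,214),150),("vise",(358,212),60),("blockface",(361,212),100)):print(n,onplane(t,u,z).round(1))
print(cross(t,(273,214),s,(269,188)),onplane(s,(158,294),16),cross(t,(362,211),s,(321,170)))
c=env.camera_info("wrist");st=env.read_state();T=np.array(st["tcp_rot"])
print("cam in tool",T.T@(np.array(c["xyz"])-st["eef_pos"]),(T.T@c["rotation"]).round(3))
print(delta([400,-100,300],down(0)))
E
```

```text
disc [528.7 321.8  16. ]
stand [489.6 -25.9  66. ]
probetop [493.9 -33.7 150. ]
vise [ 511.6 -298.    60. ]
blockface [ 506.1 -299.4  100. ]
(array([496.82686411, -32.41980173, 142.98861017]), np.float64(4.934861192682312)) [522.48189873 326.77459011  16.        ] (array([ 512.65591607, -303.16563449,   90.09106682]), np.float64(5.073224486230788))
cam in tool [  85.32802201   -1.52508416 -142.10672927] [[ 0.001 -0.945 -0.328]
 [ 1.     0.001 -0.   ]
 [ 0.    -0.328  0.945]]
(array([ 345.8, -350. ,  -68.8]), array([-1.100e-01,  1.000e-02,  1.896e+01]))
```
Camera sits at tool +x 85, looking toward -x (tilted 19° back). Camera image up direction: camera y(down) = tool -x*0.945... so image top = +x tool.

Careful with the scale: shifts go in m and turns go in units of 10 degrees. That gives: 356 mm is 0.356, -135 mm is -0.135, 19 degrees is 1.9.

```bash
echo '[0.356,-0.135,-0.089,0,0,1.9,0.356,-0.135,-0.089,0,0,1.9,0.356,-0.135,-0.089,0,0,1.9,0.356,-0.135,-0.089,0,0,1.9,0.356,-0.135,-0.089,0,0,1.9,0.356,-0.135,-0.089,0,0,1.9,0.356,-0.135,-0.089,0,0,1.9,0.356,-0.135,-0.089,0,0,1.9,0.356,-0.135,-0.089,0,0,1.9,0.356,-0.135,-0.089,0,0,1.9]' | python3 inch.py 1.0 && echo '[0,0,0,0,0,0,0,0,0,0,0,0,0,0,0,0,0,0]' | python3 inch.py
```

Run:
```python
from h import *
import pickle
c=env.camera_info("wrist");im=env.read_camera("wrist");cv2.imwrite("pics/w1.png",im);pickle.dump(c,open("w1.pkl","wb"))
print(env.read_state()["joints"],c["xyz"])
```

```text
t: 0.93
eef_pos: [482.6, -297.2, 321.0]
tcp_rot: [[1.0, 0.003, 0.002], [0.003, -1.0, 0.001], [0.002, -0.001, -1.0]]
ft_force: [0.3, -0.9, 0.3]
opening: 0.999
grip_force: 0.0
t: 1.18
eef_pos: [479.0, -300.8, 319.7]
tcp_rot: [[1.0, -0.001, -0.001], [-0.001, -1.0, 0.0], [-0.001, -0.0, -1.0]]
ft_force: [0.4, -0.4, -0.1]
opening: 1.001
grip_force: 0.0
[-3.85849971e+01  2.05175351e+01  1.60252981e+01  8.55815454e+01
 -3.11768891e-02  1.41534246e+02] [ 563.9695476  -299.3197857   461.63751096]
```

View pics/w1.png

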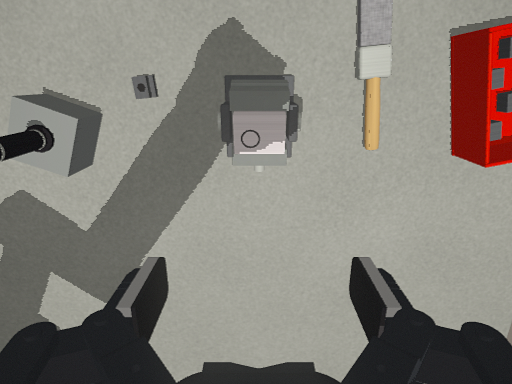

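Wrist view 1 shows the ring at (251,139) on the block face, which slopes towards the robot. The vise is nearly axis-aligned, the T-nut is at (145,86), and the probe and stand are at the left, around (40,140). Next I'll take a closer view of the ring and one from the side.

Converted, 40 mm is 0.04, 125 mm is 0.125.

```bash
echo '[0.022,0,0.04,0,0,0,0.022,0,0.08,0,0,0,0.022,0,0.125,0,0,0,0.022,0,0.125,0,0,0,0.022,0,0.125,0,0,0,0.022,0,0.125,0,0,0]' | python3 inch.py
python3 - <<'E'
from h import *
import pickle
c=env.camera_info("wrist");im=env.read_camera("wrist");cv2.imwrite("pics/w2.png",im);pickle.dump(c,open("w2.pkl","wb"))
s=env.read_state();T=np.array(s["tcp_rot"]);M=T.T@c["rotation"];o=T.T@(np.array(c["xyz"])-s["eef_pos"])
ring=np.array([506,-295,98.])
for ang in(30,40,50):
  for sg in(1,-1):
    Tn=R.from_euler('x',sg*ang,degrees=True).as_matrix()@down(0)
    C=Tn@M;cam=ring-250*C[:,2];tcp=cam-Tn@o
    print(sg*ang,C[:,2].round(2),cam.round(),tcp.round(),delta(tcp,Tn))
E
```

```text
t: 1.73
eef_pos: [501.6, -301.8, 197.1]
tcp_rot: [[1.0, -0.002, 0.001], [-0.002, -1.0, -0.001], [0.001, 0.001, -1.0]]
ft_force: [0.4, -0.2, 0.3]
opening: 0.999
grip_force: 0.0
30 [-0.33  0.47 -0.82] [ 589. -413.  302.] [ 505. -345.  179.] (array([ 2. , 42.4, 19.4]), array([30.19, -0.27, -0.05]))
-30 [-0.33 -0.47 -0.82] [ 589. -178.  303.] [ 505. -250.  182.] (array([  1.8, -53.1,  16.4]), array([-29.81,  -0.21,  -0.18]))
40 [-0.33  0.61 -0.72] [ 589. -447.  278.] [ 505. -358.  170.] (array([ 2. , 55.8, 29.4]), array([ 4.019e+01, -2.800e-01, -3.000e-02]))
-40 [-0.33 -0.6  -0.72] [ 589. -144.  279.] [ 505. -236.  173.] (array([  1.8, -67.1,  25.6]), array([-39.81,  -0.2 ,  -0.2 ]))
50 [-0.33  0.72 -0.6 ] [ 589. -476.  249.] [ 505. -370.  157.] (array([ 2. , 67.2, 41.6]), array([ 5.019e+01, -2.900e-01, -1.000e-02]))
-50 [-0.33 -0.72 -0.61] [ 589. -115.  250.] [ 505. -223.  161.] (array([  1.7, -79.2,  37. ]), array([-49.81,  -0.18,  -0.22]))
```

View pics/w2.png

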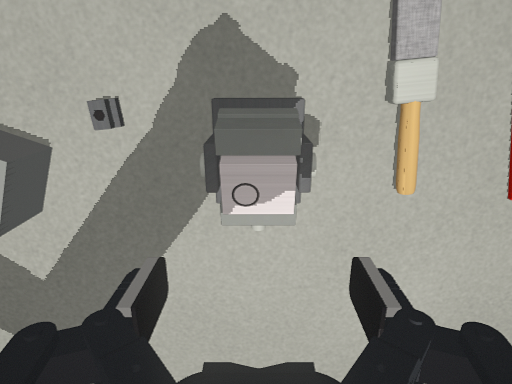

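Wrist view 2 shows the ring at (245,195) and the face corners near (221,156), (296,155), (222,215) and (295,214). The vise's yaw is close to 0.

Converted, 2 mm is 0.002, 56 mm is 0.056, 7 degrees is 0.7.

```bash
echo '[0.002,0.02,0.004,0.7,0,0,0.002,0.04,0.01,1.4,0,0,0.002,0.056,0.018,2.1,0,0,0.002,0.056,0.024,2.8,0,0,0.002,0.056,0.029,3.5,0,0,0.002,0.056,0.029,4,0,0,0.002,0.056,0.029,4,0,0,0.002,0.056,0.029,4,0,0,0.002,0.056,0.029,4,0,0]' | python3 inch.py
python3 - <<'E'
from h import *
import pickle
c=env.camera_info("wrist");im=env.read_camera("wrist");cv2.imwrite("pics/w3.png",im);pickle.dump(c,open("w3.pkl","wb"))
print(env.read_state()["joints"])
def enl(im,x,y,w,h,k):return cv2.resize(im[y:y+h,x:x+w],None,fx=k,fy=k,interpolation=cv2.INTER_CUBIC)
a=enl(cv2.imread("pics/w2.png"),200,90,130,150,4)
cv2.imwrite("pics/w2c.png",a)
cv2.imwrite("pics/w3c.png",enl(im,150,90,200,150,4))
E
```

```text
t: 2.53
eef_pos: [504.9, -357.6, 168.7]
tcp_rot: [[1.0, 0.003, 0.004], [-0.0, -0.771, 0.637], [0.005, -0.637, -0.771]]
ft_force: [-0.4, -0.0, 0.0]
opening: 1.0
grip_force: 0.0
[-52.60232092  60.25746618  52.28944834 115.15271574  22.93548524
 120.35874886]
```

View pics/w3c.png

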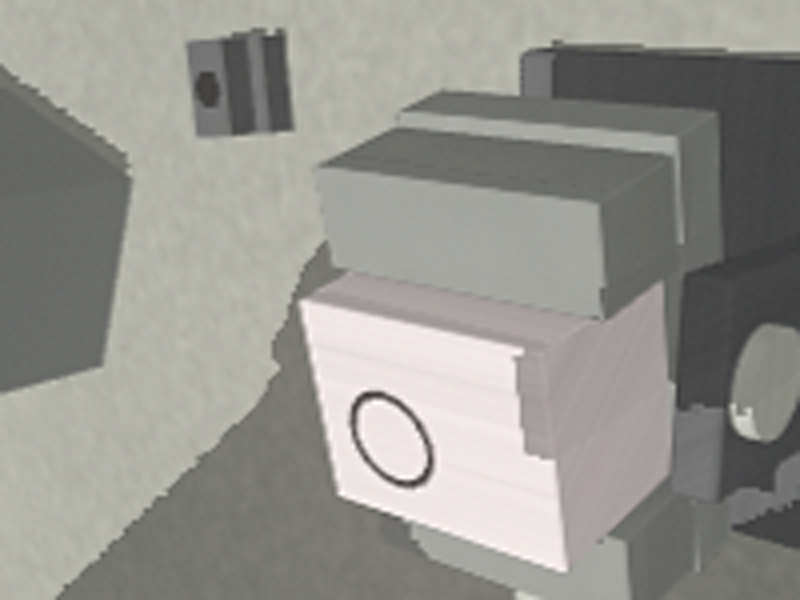

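View pics/w2c.png

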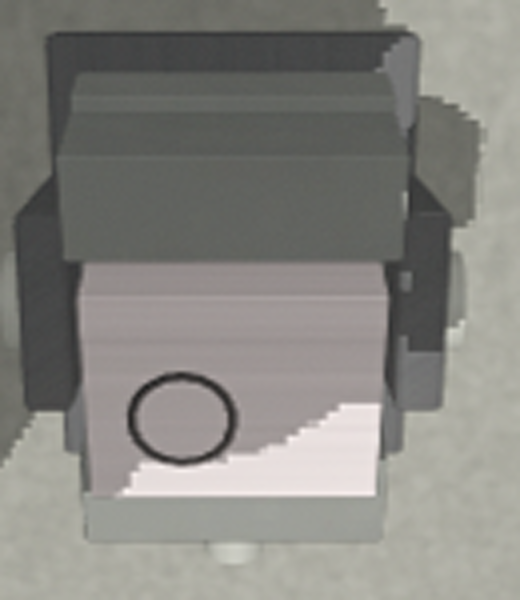

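The crops show the face corners TL, TR, BL, BR and the ring centre:
- **w2c:** (80,293), (387,295), (86,496), (377,495), ring (182,418).
- **w3c:** (301,300), (553,350), (338,494), (567,571), ring (392,439).

I'll triangulate these.

Run:
```python
from h import *
import pickle
c2=pickle.load(open("w2.pkl","rb"));c3=pickle.load(open("w3.pkl","rb"));c1=pickle.load(open("w1.pkl","rb"))
f=lambda u,x,y:((u[0]+.5)/4-.5+x,(u[1]+.5)/4-.5+y)
A=[(80,293),(387,295),(86,496),(377,495),(182,418)];B=[(301,300),(553,350),(338,494),(567,571),(392,439)]
P=[]
for a,b in zip(A,B):
    p,e=cross(c2,f(a,200,90),c3,f(b,150,90));P.append(p);print(p.round(1),round(e,2))
P=np.array(P);TL,TR,BL,BR,ring=P
n=lambda v:np.linalg.norm(v)
print("sizes",n(TL-TR),n(BL-BR),n(TL-BL),n(TR-BR))
ex=(TL+TR-BL-BR);ex/=n(ex);ey=(TL+BL-TR-BR);ey/=n(ey)
nn=np.cross(ex,ey);nn/=n(nn);print("normal",nn,"ex",ex,"ey",ey,"tilt",np.degrees(np.arcsin(-ex[2]*-1)),"tilt2",np.degrees(np.arctan2(-nn[0],nn[2])))
mid=P[:4].mean(0);print("ring rel mid",(ring-mid)@ex,(ring-mid)@ey,(ring-mid)@nn,"axis z",(mid-44*nn), "ring in w1",proj(c1,ring))
t=pickle.dump((ring,nn,ex,ey,mid),open("ring.pkl","wb"))
# tools to go look at the probe with yaw 60
print(delta([495-60,-30-0,330],down(0)))
```

```text
[ 528.5 -271.8  107.3] 0.84
[ 527.9 -328.9  104.2] 0.34
[ 483.5 -269.9   96.3] 0.34
[ 484.4 -329.2   97.6] 0.01
[ 502.2 -290.   101.5] 0.35
sizes 57.15660105899228 59.30608960010648 46.36487578478501 44.01760726890112
normal [-0.1946218  -0.0157344   0.98075215] ex [ 0.98078171 -0.01715755  0.1943524 ] ey [-0.00145425  0.99987486  0.0157526 ] tilt 11.206895187904106 tilt2 11.224038452011575
ring rel mid -3.892368453325059 9.935873802492504 0.8068361509823561 axis z [ 514.64968922 -299.2396523    58.17371942] ring in w1 [250.19947303 138.3289216 ]
(array([ -69. , -354.1,   84.6]), array([-39.53,  -0.29,   0.13]))
```

Sizes come out right: 58 x 46 mm within about 2 mm, and the ring offset is (-3.9, 9.9). The tilt is about 11°. One more view, from the other side, should firm up the tilt.

Run:
```python
from h import *
Tn=R.from_euler('x',-40,degrees=True).as_matrix()@down(0)
print(delta([505,-300,200],down(0)),delta([505,-231,176],Tn))
```

```text
(array([  0.2, -62.8,  13.3]), array([-39.53,  -0.29,   0.13])) (array([ 1.000e-01, -1.008e+02,  7.580e+01]), array([-7.953e+01, -3.400e-01,  2.000e-02]))
```

Converted, -12 mm is -0.012, 7 mm is 0.007, -63 degrees is -6.3.

```bash
echo '[0,-0.012,0,-0.7,0,0,0,-0.024,0.002,-1.4,0,0,0,-0.036,0.004,-2.1,0,0,0,-0.048,0.007,-2.8,0,0,0,-0.058,0.011,-3.5,0,0,0,-0.066,0.018,-4.2,0,0,0,-0.074,0.028,-4.9,0,0,0,-0.082,0.04,-5.6,0,0,0,-0.089,0.052,-6.3,0,0,0,-0.095,0.062,-7,0,0]' | python3 inch.py && echo '[0,-0.009,0.008,-0.7,0,0,0,-0.012,0.009,-0.95,0,0,0,-0.012,0.009,-0.95,0,0,0,-0.012,0.009,-0.95,0,0]' | python3 inch.py
python3 - <<'E'
from h import *
import pickle
c=env.camera_info("wrist");im=env.read_camera("wrist");cv2.imwrite("pics/w4.png",im);pickle.dump(c,open("w4.pkl","wb"))
print(env.read_state()["joints"].round(1))
ring=pickle.load(open("ring.pkl","rb"))[0];u,v=proj(c,ring).round().astype(int)
x,y=u-90,v-75;print(x,y,u,v)
cv2.imwrite("pics/w4c.png",cv2.resize(im[y:y+150,x:x+200],None,fx=4,fy=4,interpolation=cv2.INTER_CUBIC))
print(delta([435,-30,330],down(40)))
E
```

```text
t: 3.42
eef_pos: [504.3, -241.7, 186.8]
tcp_rot: [[1.0, -0.006, 0.014], [0.002, -0.865, -0.502], [0.015, 0.502, -0.865]]
ft_force: [0.7, -0.0, -0.0]
opening: 1.001
grip_force: 0.0
t: 3.75
eef_pos: [503.7, -236.2, 169.4]
tcp_rot: [[1.0, -0.002, 0.006], [0.002, -0.776, -0.631], [0.006, 0.631, -0.776]]
ft_force: [0.3, -0.7, -0.3]
opening: 1.0
grip_force: 0.0
[-11.9  15.9 -24.2  39.9 -38.  164.8]
169 126 259 201
(array([ -68.3,  -59.6, -255.6]), array([ 37.62,  13.28, -38.52]))
```

View pics/w4c.png

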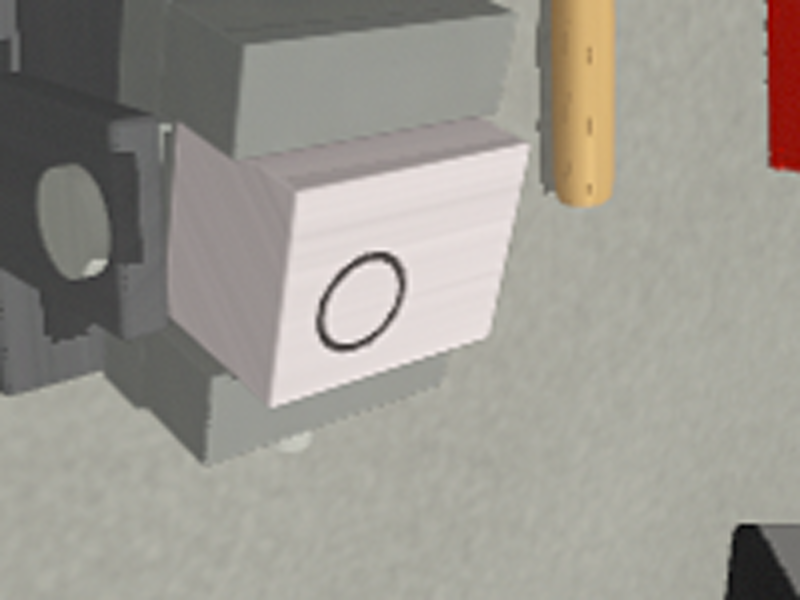

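w4c shows TL (295,191), TR (528,146), BL (271,406), BR (490,333) and the ring at (361,302).

Run:
```python
from h import *
import pickle
c2,c3,c4=[pickle.load(open(f"w{i}.pkl","rb")) for i in(2,3,4)]
f=lambda u,x,y:((u[0]+.5)/4-.5+x,(u[1]+.5)/4-.5+y)
A=[(80,293),(387,295),(86,496),(377,495),(182,418)];B=[(301,300),(553,350),(338,494),(567,571),(392,439)];C=[(295,191),(528,146),(271,406),(490,333),(361,302)]
n=np.linalg.norm
for nm,(ca,UA,ox,oy),(cb,UB,qx,qy) in(("23",(c2,A,200,90),(c3,B,150,90)),("24",(c2,A,200,90),(c4,C,169,126)),("34",(c3,B,150,90),(c4,C,169,126))):
    r=[cross(ca,f(a,ox,oy),cb,f(b,qx,qy)) for a,b in zip(UA,UB)]
    P=np.array([q[0] for q in r]);TL,TR,BL,BR,ring=P
    ex=(TL+TR-BL-BR);ex/=n(ex);ey=(TL+BL-TR-BR);ey/=n(ey);nn=np.cross(ex,ey);mid=P[:4].mean(0)
    print(nm,"ring",ring.round(1),"err",[round(q[1],1) for q in r],"tilt",np.degrees(np.arcsin(ex[2])).round(1),"roll",np.degrees(np.arcsin(ey[2])).round(1),"yaw",np.degrees(np.arctan2(ex[1],ex[0])).round(1),np.degrees(np.arctan2(-ey[0],ey[1])).round(1),"sz",n(TL-TR).round(1),n(BL-BR).round(1),n(TL-BL).round(1),n(TR-BR).round(1),"axis",(mid-44*nn).round(1))
print(delta([515,-13,330],down(40)))
```

```text
23 ring [ 502.2 -290.   101.5] err [np.float64(0.8), np.float64(0.3), np.float64(0.3), np.float64(0.0), np.float64(0.4)] tilt 11.2 roll 0.9 yaw -1.0 0.1 sz 57.2 59.3 46.4 44.0 axis [ 514.6 -299.2   58.2]
24 ring [ 502.2 -290.   101.4] err [np.float64(0.4), np.float64(0.6), np.float64(0.4), np.float64(0.3), np.float64(0.2)] tilt 10.7 roll 0.5 yaw -0.4 -0.5 sz 57.0 59.0 44.0 44.6 axis [ 514.6 -299.6   58.9]
34 ring [ 502.1 -289.9  101.4] err [np.float64(0.6), np.float64(1.2), np.float64(0.4), np.float64(0.4), np.float64(0.1)] tilt 11.1 roll 0.6 yaw -0.3 -0.1 sz 58.5 57.9 44.8 44.2 axis [ 514.7 -299.8   58.6]
(array([  11.8,  -73.1, -265.8]), array([ 37.62,  13.28, -38.52]))
```

The three views agree: tilt 11°, yaw about -0.4°, ring at (502.1, -290, ~102). Now to the probe.

Converted, -266 mm is -0.266, -73 mm is -0.073, -38.5 degrees is -3.85.

```bash
echo '[0.012,-0.073,-0.266,3.76,1.33,-3.85,0.012,-0.073,-0.266,3.76,1.33,-3.85,0.012,-0.073,-0.266,3.76,1.33,-3.85,0.012,-0.073,-0.266,3.76,1.33,-3.85,0.012,-0.073,-0.266,3.76,1.33,-3.85,0.012,-0.073,-0.266,3.76,1.33,-3.85,0.012,-0.073,-0.266,3.76,1.33,-3.85,0.012,-0.073,-0.266,3.76,1.33,-3.85,0.012,-0.073,-0.266,3.76,1.33,-3.85,0.012,-0.073,-0.266,3.76,1.33,-3.85]' | python3 inch.py && echo '[0,0,0,0,0,0,0,0,0,0,0,0]' | python3 inch.py
python3 - <<'E'
from h import *
import pickle
c=env.camera_info("wrist");im=env.read_camera("wrist");cv2.imwrite("pics/w5.png",im);pickle.dump(c,open("w5.pkl","wb"))
print(env.read_state()["joints"].round(1),proj(c,[495,-31,150]),proj(c,[495,-31,66]))
E
```

```text
t: 4.63
eef_pos: [516.7, -15.6, 328.4]
tcp_rot: [[0.77, 0.638, -0.002], [0.638, -0.77, -0.001], [-0.002, 0.0, -1.0]]
ft_force: [0.6, 0.5, 0.0]
opening: 1.002
grip_force: 0.0
t: 4.8
eef_pos: [515.3, -13.9, 326.6]
tcp_rot: [[0.768, 0.64, -0.006], [0.64, -0.768, -0.0], [-0.005, -0.004, -1.0]]
ft_force: [-0.2, 0.3, -0.1]
opening: 0.998
grip_force: 0.0
[-8.500e+00  1.460e+01  8.800e+00  8.460e+01 -1.000e-01  1.316e+02] [260.2006656  193.08912576] [260.08315455 171.38846831]
```

View pics/w5.png

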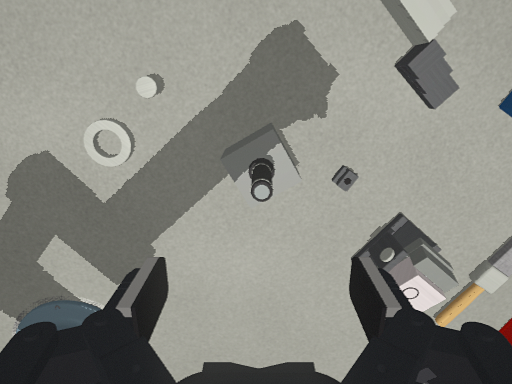

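Wrist view 5 shows the probe's cap at (261,191), its collar and stand around (261,170), the T-nut at (345,178), the spacer at (108,142) and the collet at (148,86).

Run:
```python
from h import *
import pickle
c=pickle.load(open("w5.pkl","rb"));im=cv2.imread("pics/w5.png")
g=cv2.cvtColor(im,cv2.COLOR_BGR2GRAY)
y0,x0=175,245;m=(g[y0:208,x0:278]>110).astype(np.uint8)
n,l,st,ce=cv2.connectedComponentsWithStats(m)
for i in range(1,n):print(st[i],ce[i]+[x0,y0],onplane(c,ce[i]+[x0,y0],150).round(1))
print(onplane(c,(261,191),150),onplane(c,(261,170),72))
t=env.camera_info("top")
print(delta([495,-31,91],down(40)))
```

```text
[  0   0  33  33 569] [260.73637961 194.78558875] [493.9 -32.6 150. ]
[10  5  3  2  3] [256.         180.33333333] [502.9 -18.7 150. ]
[14  4  1  1  1] [259. 179.] [506.  -20.1 150. ]
[16  4  4  1  4] [262.5 179. ] [508.4 -22.9 150. ]
[21  5  3  2  4] [267.  180.5] [510.1 -27.5 150. ]
[  9  10  16  15 181] [261.29834254 191.6519337 ] [497.  -30.9 150. ]
[497.31516805 -30.15072468 150.        ] [498.44055842 -29.62858159  72.        ]
(array([-25.5,   1.3, 235.6]), array([-0.23,  0.28, -0.14]))
```

Converted, 30 mm is 0.03, -24 mm is -0.024, 0.3 degrees is 0.03.

```bash
echo '[-0.012,0.001,0.03,-0.02,0.03,-0.01,-0.024,0.0026,0.07,-0.02,0.03,-0.01,-0.024,0.0026,0.11,-0.02,0.03,-0.01,-0.024,0.0026,0.145,-0.02,0.03,-0.01,-0.024,0.0026,0.175,-0.02,0.03,-0.01,-0.024,0.0026,0.2,-0.02,0.03,-0.01,-0.024,0.0026,0.22,-0.02,0.03,-0.01,-0.024,0.0026,0.232,-0.02,0.03,-0.01,-0.024,0.0026,0.236,-0.02,0.03,-0.01,-0.024,0.0026,0.236,-0.02,0.03,-0.01]' | python3 inch.py 1.0 && echo '[0,0,0,0,0,0,0,0,0,0,0,0,0,0,0,0,0,0,0,0,0,0,0,0,0,0,0,0,0,0,0,0,0,0,0,0,0,0,0,0,0,0,0,0,0,0,0,0,0,0,0,0,0,0,0,0,0,0,0,0]' | python3 inch.py 0.1 60
```

```text
t: 5.68
eef_pos: [496.1, -30.4, 89.6]
tcp_rot: [[0.766, 0.643, -0.003], [0.643, -0.766, 0.001], [-0.001, -0.003, -1.0]]
ft_force: [-0.4, 0.3, 0.3]
opening: 0.999
grip_force: 0.0
t: 6.52
eef_pos: [498.4, -31.2, 91.5]
tcp_rot: [[0.766, 0.643, 0.002], [0.643, -0.766, 0.001], [0.002, 0.001, -1.0]]
ft_force: [-0.4, -0.7, 5.7]
opening: 0.262
grip_force: 58.5
```

```bash
echo '[0,0,-0.004,0,0,0,0,0,-0.014,0,0,0,0,0,-0.028,0,0,0,0,0,-0.045,0,0,0,0,0,-0.065,0,0,0,0,0,-0.085,0,0,0,0,0,-0.105,0,0,0,0,0,-0.118,0,0,0,0,0,-0.12,0,0,0,0,0,-0.12,0,0,0]' | python3 inch.py - 80
python3 - <<'E'
from h import *
print(env.read_state()["ft_force"],delta([500,270,215],down(75)))
E
```

```text
t: 7.35
eef_pos: [498.1, -31.1, 211.6]
tcp_rot: [[0.766, 0.643, 0.002], [0.643, -0.766, 0.001], [0.002, 0.0, -1.0]]
ft_force: [-0.3, -0.3, -1.9]
opening: 0.265
grip_force: 78.3
[-0.25308584 -0.31621063 -1.89381333] (array([ 195.1, -229.4,   -3.1]), array([  0.05,  -0.1 , -34.98]))
```

```bash
echo '[0.015,-0.018,-0.003,0,0,-0.3,0.04,-0.047,-0.003,0,0,-0.7,0.066,-0.078,-0.003,0,0,-1.3,0.092,-0.109,-0.003,0,0,-1.9,0.118,-0.14,-0.003,0,0,-2.5,0.144,-0.17,-0.003,0,0,-3,0.169,-0.199,-0.003,0,0,-3.5,0.187,-0.22,-0.003,0,0,-3.5,0.195,-0.229,-0.003,0,0,-3.5,0.195,-0.229,-0.003,0,0,-3.5]' | python3 inch.py && echo '[0,0,0,0,0,0,0,0,0,0,0,0,0,0,0,0,0,0]' | python3 inch.py
python3 - <<'E'
from h import *
import pickle
c=env.camera_info("wrist");im=env.read_camera("wrist");cv2.imwrite("pics/w6.png",im);pickle.dump(c,open("w6.pkl","wb"))
print(env.read_state()["joints"].round(1),proj(c,[526,324,16]))
E
```

```text
t: 8.18
eef_pos: [498.6, 271.9, 212.3]
tcp_rot: [[0.255, 0.967, -0.003], [0.967, -0.255, 0.001], [0.0, -0.003, -1.0]]
ft_force: [-1.2, 1.5, -1.8]
opening: 0.263
grip_force: 78.4
t: 8.43
eef_pos: [499.6, 268.1, 213.8]
tcp_rot: [[0.26, 0.965, -0.001], [0.965, -0.26, 0.0], [0.0, -0.001, -1.0]]
ft_force: [-0.6, 0.1, -2.4]
opening: 0.262
grip_force: 78.4
[ 21.8  21.    1.1  70.2   0.  126.9] [269.53281205 107.0445811 ]
```

View pics/w6.png

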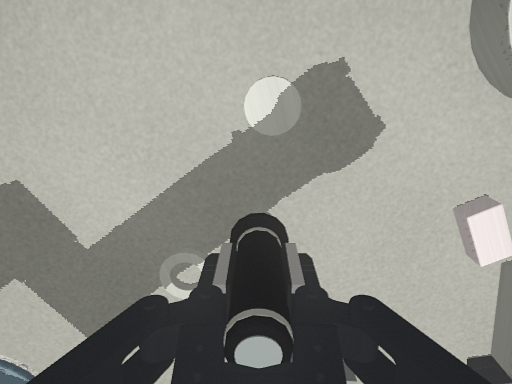

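Wrist view 6 shows the disc at (273,106), about 57 px across as expected for 60 mm. The probe is held straight along column 259.

Run:
```python
from h import *
import pickle
c=pickle.load(open("w6.pkl","rb"));p=onplane(c,(273,106),16);print(p)
print(onplane(c,(244.5,105),16),onplane(c,(301.5,105),16))
print(delta([p[0],p[1],106],down(75)))
```

```text
[529.6788159 324.0817829  16.       ]
[501.8235569  332.60015266  16.        ] [558.01455291 317.48167265  16.        ]
(array([ 61.7,  14.4, 108. ]), array([-0.04, -0.03, -0.1 ]))
```

```bash
echo '[0.02,0.005,0.01,0,0,0,0.045,0.011,0.03,0,0,0,0.062,0.0144,0.052,0,0,0,0.062,0.0144,0.075,0,0,0,0.062,0.0144,0.093,0,0,0,0.062,0.0144,0.104,0,0,0,0.062,0.0144,0.108,0,0,0,0.062,0.0144,0.108,0,0,0,0.062,0.0144,0.108,0,0,0,0.062,0.0144,0.108,0,0,0]' | python3 inch.py && echo '[0,0,0,0,0,0,0,0,0,0,0,0,0,0,0,0,0,0,0,0,0,0,0,0]' | python3 inch.py
python3 - <<'E'
from h import *
for i in range(4):
    s=env.read_state();print(s["t"],s["eef_pos"].round(2),s["ft_force"].round(2));env.read_camera("side")
t,sd=[env.camera_info(n) for n in("top","side")]
p=np.array(s["eef_pos"])-[0,0,82];u,v=proj(sd,p).round().astype(int);im=env.read_camera("side")
cv2.imwrite("pics/s2.png",cv2.resize(im[v-60:v+40,u-65:u+65],None,fx=5,fy=5,interpolation=cv2.INTER_CUBIC));print(u,v)
E
```

```text
t: 9.32
eef_pos: [530.8, 326.2, 107.9]
tcp_rot: [[0.259, 0.966, 0.003], [0.966, -0.259, 0.002], [0.003, 0.002, -1.0]]
ft_force: [-0.2, -0.5, -1.6]
opening: 0.258
grip_force: 78.5
t: 9.65
eef_pos: [529.9, 326.1, 106.6]
tcp_rot: [[0.258, 0.966, 0.001], [0.966, -0.258, 0.002], [0.002, 0.0, -1.0]]
ft_force: [-0.3, -0.2, -2.3]
opening: 0.265
grip_force: 78.5
9.65 [529.88 326.14 106.61] [-0.32 -0.15 -2.28]
9.7 [529.79 326.1  106.45] [ 0.27  0.46 -1.86]
9.75 [529.71 326.07 106.3 ] [-0.53  0.18 -1.18]
9.8 [529.66 326.05 106.23] [-0.5  -0.09 -1.42]
156 290
```

```bash
cat > f.py <<'E'
from h import *
F=[];P=[]
for i in range(5):
    s=env.read_state();F.append(s["ft_force"]);P.append(s["eef_pos"]);env.read_camera("top")
print(round(s["t"],2),"pos",np.mean(P,0).round(2),"F",np.mean(F,0).round(2),"Fax",(np.mean(F,0)@np.array(s["tcp_rot"])[:,2]).round(2))
E
python3 f.py; echo '[0,0,0.003,0,0,0,0,0,0.006,0,0,0,0,0,0.008,0,0,0,0,0,0.009,0,0,0,0,0,0.009,0,0,0]' | python3 inch.py >/dev/null; python3 f.py;echo '[0,0,0.001,0,0,0,0,0,0.002,0,0,0,0,0,0.002,0,0,0]' | python3 inch.py >/dev/null; python3 f.py
```

```text
10.1 pos [529.62 326.01 106.09] F [-0.25  0.23 -1.78] Fax 1.78
10.77 pos [529.49 325.98  97.12] F [-0.99 -0.14 -0.31] Fax 0.31
11.27 pos [529.65 326.03  95.23] F [-1.09 -0.07  0.88] Fax -0.88
```

```bash
echo '[0,0,0.001,0,0,0,0,0,0.002,0,0,0,0,0,0.0021,0,0,0]' | python3 inch.py >/dev/null; python3 f.py;echo '[0,0,0,0,0,0,0,0,0,0,0,0,0,0,0,0,0,0,0,0,0,0,0,0,0,0,0,0,0,0,0,0,0,0,0,0,0,0,0,0,0,0,0,0,0,0,0,0,0,0,0,0,0,0,0,0,0,0,0,0]' | python3 inch.py>/dev/null; python3 f.py
```

```text
11.77 pos [529.7  326.07  93.14] F [-1.18  0.04  2.36] Fax -2.36
12.85 pos [529.68 326.04  93.07] F [-0.92 -0.23  2.49] Fax -2.49
```

The disc reading held for over 1 s at 4.2 N, which is about 5 mm in. I'll hold slightly longer, then lift.

Converted, -40 mm is -0.04, -3 mm is -0.003.

```bash
echo '[0,0,0,0,0,0,0,0,0,0,0,0,0,0,0,0,0,0,0,0,0,0,0,0,0,0,-0.003,0,0,0,0,0,-0.007,0,0,0,0,0,-0.013,0,0,0,0,0,-0.023,0,0,0,0,0,-0.04,0,0,0,0,0,-0.065,0,0,0]' | python3 inch.py && echo '[0,0,-0.03,0,0,0,0,0,-0.06,0,0,0,0,0,-0.08,0,0,0,0,0,-0.092,0,0,0,0,0,-0.092,0,0,0,0,0,-0.092,0,0,0]' | python3 inch.py
python3 - <<'E'
from h import *
import pickle
n=R.from_euler('z',-.4,degrees=True).apply([-np.sin(np.radians(11)),0,np.cos(np.radians(11))])
Rt=R.from_euler('z',-.4,degrees=True).as_matrix()@R.from_euler('y',-11,degrees=True).as_matrix()@down(75)
ring=np.array([502.1,-290,102.2]);print(Rt[:,2],-n)
pickle.dump((ring,n,Rt),open("tgt.pkl","wb"))
hov=ring+(82.1+50)*n;print(hov,delta(hov,Rt),delta([500,-250,250],down(75)))
E
```

```text
t: 13.73
eef_pos: [528.3, 325.2, 157.1]
tcp_rot: [[0.259, 0.966, -0.004], [0.966, -0.259, -0.001], [-0.002, -0.003, -1.0]]
ft_force: [0.5, 0.6, -1.7]
opening: 0.264
grip_force: 78.7
t: 14.23
eef_pos: [530.3, 326.1, 251.1]
tcp_rot: [[0.259, 0.966, 0.002], [0.966, -0.259, 0.002], [0.003, 0.002, -1.0]]
ft_force: [0.4, -0.3, -2.4]
opening: 0.264
grip_force: 78.7
[ 0.19080435 -0.00133209 -0.98162718] [ 0.19080435 -0.00133209 -0.98162718]
[ 476.89474596 -289.82403127  231.87295093] (array([-608.8,  107.6,   17.8]), array([-10.54,   2.66,   0.4 ])) (array([-5.643e+02,  1.197e+02, -2.000e-01]), array([ 0.09, -0.15,  0.02]))
```

Converted, -15 mm is -0.015, 15 mm is 0.015.

```bash
echo '[-0.015,0.003,0,0,0,0,-0.045,0.008,0,0,0,0,-0.085,0.015,0,0,0,0,-0.125,0.022,0,0,0,0,-0.165,0.029,0,0,0,0,-0.205,0.036,0,0,0,0,-0.245,0.043,0,0,0,0,-0.285,0.05,0,0,0,0,-0.325,0.057,0,0,0,0,-0.365,0.065,0,0,0,0]' | python3 inch.py && echo '[-0.04,0.007,0,0,0,0,-0.08,0.014,0,-0.2,0.05,0,-0.12,0.021,0,-0.4,0.1,0,-0.16,0.028,0,-0.65,0.16,0,-0.2,0.036,0.004,-0.9,0.22,0.02,-0.225,0.04,0.01,-1.05,0.27,0.04,-0.24,0.042,0.017,-1.05,0.27,0.04,-0.244,0.0426,0.018,-1.05,0.27,0.04,-0.244,0.0426,0.018,-1.05,0.27,0.04,-0.244,0.0426,0.018,-1.05,0.27,0.04]' | python3 inch.py && echo '[0,0,0,0,0,0,0,0,0,0,0,0,0,0,0,0,0,0,0,0,0,0,0,0]' | python3 inch.py && python3 f.py;  python3 - <<'E'
from h import *
import pickle
ring,n,Rt=pickle.load(open("tgt.pkl","rb"))
print(env.read_state()["joints"].round(1),delta(ring+(82.1+8)*n,Rt))
E
```

```text
t: 15.07
eef_pos: [496.3, -45.1, 248.1]
tcp_rot: [[0.258, 0.966, -0.003], [0.966, -0.258, 0.002], [0.001, -0.003, -1.0]]
ft_force: [0.3, -0.4, -1.8]
opening: 0.262
grip_force: 78.7
t: 15.9
eef_pos: [475.7, -289.2, 230.3]
tcp_rot: [[0.261, 0.947, 0.187], [0.964, -0.265, 0.001], [0.05, 0.18, -0.982]]
ft_force: [0.1, 0.4, -1.7]
opening: 0.266
grip_force: 78.7
t: 16.23
eef_pos: [476.6, -289.6, 231.7]
tcp_rot: [[0.259, 0.947, 0.188], [0.965, -0.264, -0.001], [0.048, 0.182, -0.982]]
ft_force: [0.5, -0.3, -1.5]
opening: 0.265
grip_force: 78.7
16.43 pos [ 476.48 -289.84  231.57] F [ 0.37  0.01 -1.61] Fax 1.65
[-41.9  11.8  -9.9  60.2   7.2  64. ] (array([ 0.5,  0.7, 41.7]), array([-0.14,  0.04,  0.03]))
```

Converted, 28 mm is 0.028, 8 mm is 0.008.

```bash
echo '[0.0005,0.0007,0.008,0,0,0,0.0005,0.0007,0.018,0,0,0,0.0005,0.0007,0.028,0,0,0,0.0005,0.0007,0.036,0,0,0,0.0005,0.0007,0.041,0,0,0,0.0005,0.0007,0.0417,0,0,0,0.0005,0.0007,0.0417,0,0,0,0.0005,0.0007,0.0417,0,0,0,0.0005,0.0007,0.0417,0,0,0]' | python3 inch.py && python3 f.py;  python3 - <<'E'
from h import *
import pickle
ring,n,Rt=pickle.load(open("tgt.pkl","rb"))
c=env.camera_info("wrist");im=env.read_camera("wrist");cv2.imwrite("pics/w7.png",im)
s=env.read_state();tip=s["eef_pos"]+82.1*np.array(s["tcp_rot"])[:,2];print("tip",tip,"off",np.array(s["tcp_rot"]).T@(ring-tip))
print(proj(c,ring),proj(c,tip))
cv2.imwrite("pics/w7c.png",cv2.resize(im[140:260,180:340],None,fx=5,fy=5,interpolation=cv2.INTER_CUBIC))
E
```

```text
t: 17.23
eef_pos: [485.1, -290.3, 191.1]
tcp_rot: [[0.261, 0.947, 0.189], [0.964, -0.265, -0.002], [0.048, 0.183, -0.982]]
ft_force: [0.7, -0.1, -1.7]
opening: 0.261
grip_force: 78.7
17.43 pos [ 485.08 -290.29  191.09] F [ 0.05  0.01 -1.3 ] Fax 1.29
tip [ 500.38363389 -290.27909231  110.17945755] off [0.33047468 0.09749496 8.15946255]
[258.95724715 198.91160985] [258.84941949 203.12440296]
```

View pics/w7c.png

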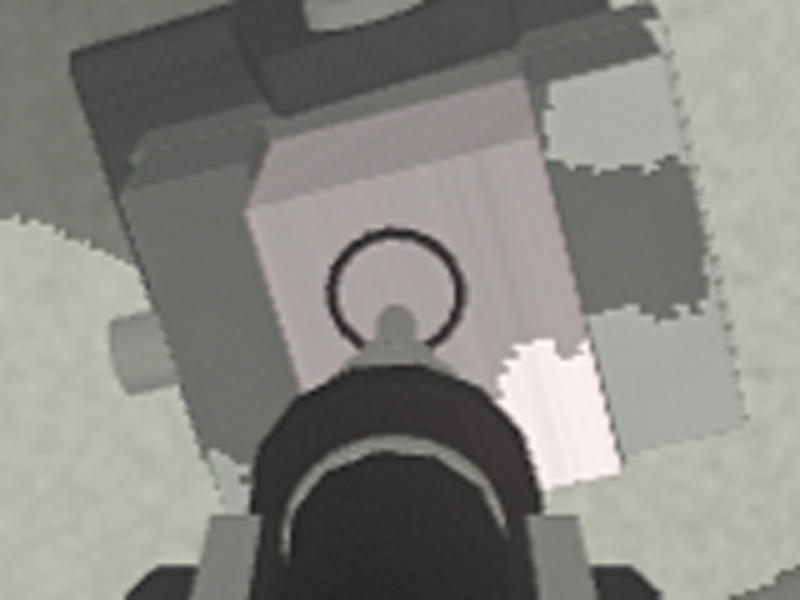

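Wrist view 7 shows the probe tip at px (259.4,204), predicted (258.8,203.1), and the ring centre at (259.4,198.8), predicted (259.0,198.9). The alignment is right, so I'll press.

Converted, 10 mm is 0.01, 9 mm is 0.009.

```bash
echo '[0.0003,0.0001,0.003,0,0,0,0.0003,0.0001,0.006,0,0,0,0.0003,0.0001,0.008,0,0,0,0.0003,0.0001,0.009,0,0,0,0.0003,0.0001,0.01,0,0,0,0.0003,0.0001,0.01,0,0,0]' | python3 inch.py >/dev/null; python3 f.py;echo '[0,0,0.001,0,0,0,0,0,0.0015,0,0,0,0,0,0.0015,0,0,0]' | python3 inch.py >/dev/null; python3 f.py
```

```text
18.23 pos [ 486.73 -289.68  180.73] F [-1.41  0.27  0.2 ] Fax -0.46
18.73 pos [ 487.07 -289.75  179.26] F [-1.14  0.64  0.64] Fax -0.84
```

```bash
echo '[0,0,0.001,0,0,0,0,0,0.002,0,0,0,0,0,0.0022,0,0,0]' | python3 inch.py >/dev/null; python3 f.py;echo '[0,0,0,0,0,0,0,0,0,0,0,0,0,0,0,0,0,0,0,0,0,0,0,0]' | python3 inch.py >/dev/null; python3 f.py; python3 f.py
```

```text
19.23 pos [ 487.54 -289.78  177.12] F [-2.67  0.94  1.74] Fax -2.21
19.82 pos [ 487.56 -289.78  177.11] F [-3.21  1.43  1.86] Fax -2.44
20.07 pos [ 487.56 -289.77  177.1 ] F [-2.23  1.12  2.09] Fax -2.48
```

```bash
echo '[0,0,0,0,0,0,0,0,0,0,0,0,0,0,0,0,0,0,0,0,0,0,0,0,0,0,0,0,0,0,0,0,0,0,0,0,0,0,0,0,0,0,0,0,0,0,0,0,0,0,0,0,0,0,0,0,0,0,0,0]' | python3 inch.py && python3 f.py && python3 -c "
from h import *
print(env.finish_job())"
```

```text
t: 20.95
eef_pos: [487.5, -289.8, 177.1]
tcp_rot: [[0.261, 0.947, 0.188], [0.964, -0.265, -0.001], [0.049, 0.182, -0.982]]
ft_force: [-3.1, 0.2, 2.6]
opening: 0.259
grip_force: 78.9
21.15 pos [ 487.55 -289.78  177.1 ] F [-3.1   1.09  2.31] Fax -2.86
the job is handed in; nothing more can be done
None
```

The job is handed in at about 21 s. The probe read the disc at about half in (4.2 N) for over a second, and is now held square to the sloping face inside the ring at about half in (4.1–4.5 N); the hand-in call returned no verdict.

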